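Turn the specimen mixer to its loading position

TASK

Bring the specimen mixer to its loading position: push its arms round one after another with the fingers until the red arm points straight up, and leave it standing there. Only push: do not grip the arms, do not flick the wheel into a spin, and do not shove the mixer or disturb the other things on the bench.

Things in the scene. Friction and masses are not known exactly. Their poses are not given: they have to be found in the camera images.
- mixer: Specimen mixer, 3 kg, loose on rubber feet: grey base plate 190 x 150 mm, white motor housing 85 x 100 mm, top 195 mm above the bench, six-armed upright wheel in front of it, facing roughly the robot. Origin on the bench. x runs back along the axle from wheel to housing (housing front at x = 0, wheel's middle plane at x = -75 mm), y to the left seen from the robot, z up.
- axle (a point): Centre of the wheel, in the middle plane of its arms: 75 mm in front of the mixer's origin, 155 mm above the bench; axes as the mixer's. Hub radius 30 mm. Six equal straight arms stand out from it every 60 degrees (one red, five dark grey); their outer ends are free, 110 mm from the axle: no rim.
- red_tip (a point): Middle of the red arm's outer end, 110 mm from the axle; turns with the wheel. z points outward along the red arm, x along the axle. Every arm is 12 mm thick in the turning direction (9 mm in the outer 5 mm) and 16 mm deep along the axle; small clips on its front reach 18 mm in front of the middle plane.
- wheel (a joint): Wheel angle, rad, no stops, turns either way: 0 (or any multiple of 2 pi) = red arm straight up; grows clockwise seen from the robot, so at 1.57 the red arm points right (the mixer's -y). Turning takes about 0.1 N m (1 N at an arm's end); the wheel stays where it is left and hardly coasts.
- wax_block: White wax block, 32 x 44 x 18 mm, a loose bystander; origin at the centre of its underside.
- moulds: Small stack of grey base moulds, 30 x 39 x 22 mm, a loose bystander; origin at the centre of its underside.
- petri_dish: Clear petri dish, 57 mm across, 12 mm high, a loose bystander; origin at the centre of its underside.
- beaker: Beaker with brown contents, 52 mm across, 65 mm high, a loose bystander; origin at the centre of its underside.
- staining_jar: Glass staining jar with pink contents and a knobbed lid, 55 mm across, 114 mm high, a loose bystander; origin at the centre of its underside.

How it is judged (in metres and radians):
At the end, for the whole second after the job is handed in: The red arm points straight up within 0.1 rad (about 6 degrees), the wheel is at rest, the mixer stands upright within 20 mm of where it was, and the five bystanders are within 25 mm of where they were (angle between red_tip's own z axis and vertical below 0.1 rad and velocity of joint wheel between -0.05 and 0.05 rad/s and angle between mixer's own z axis and vertical below 0.03 rad and distance of mixer from where it was at the start of the episode below 0.02 m and distance of each of wax_block, moulds, petri_dish, beaker, staining_jar from where it was at the start of the episode below 0.025 m); the robot touches nothing.
It fails at once if an arm of the wheel was pinched between the fingers (both flanks pressed at once) ((contact force between the fingers and arm0_l above 1 N and contact force between the fingers and arm0_r above 1 N) or (contact force between the fingers and arm1_l above 1 N and contact force between the fingers and arm1_r above 1 N) or (contact force between the fingers and arm2_l above 1 N and contact force between the fingers and arm2_r above 1 N) or (contact force between the fingers and arm3_l above 1 N and contact force between the fingers and arm3_r above 1 N) or (contact force between the fingers and arm4_l above 1 N and contact force between the fingers and arm4_r above 1 N) or (contact force between the fingers and arm5_l above 1 N and contact force between the fingers and arm5_r above 1 N)).
It fails at once if the mixer was shoved more than 20 mm, lifted or tipped (distance of mixer from where it was at the start of the episode above 0.02 m or angle between mixer's own z axis and vertical above 0.1 rad).
It fails at once if the wheel was flicked into a fast spin (over 6 rad/s) (velocity of joint wheel above 6 rad/s or velocity of joint wheel below -6 rad/s).
It fails at once if a bystander was lifted, carried or knocked more than 25 mm (distance of any of wax_block, moulds, petri_dish, beaker, staining_jar from where it was at the start of the episode above 0.025 m).
It also fails if it takes over 64 s, if anything falls off the work surface, if the arm or the gripper's body presses on something with over 40 N, if the wrist force passes 120 N, or if a joint passes its speed limit or range.

ROBOT

A 6-joint arm with a two-finger parallel gripper is mounted at the origin on a cart in front of the work surface, level with it; the furniture and walls round the work are solid. World frame = base frame: x ahead of the robot, y to its left, z up, the work surface at z = 0. Lengths are in mm, angles in degrees, forces in N, time in s.
With the tool pointing down it reaches from about 350 to 850 mm from the base axis. Payload 8.1 kg.
Tool frame: the origin (TCP) lies midway between the tips of the shut fingers; the grasp point (between the pads) lies 19 mm behind it; z points along the fingers, y is the direction in which the jaws open and shut (so a half turn about z gives the same grasp; the last joint's range is limited). The gripper opens to 85 mm and grips with 20 to 120 N. Pads are 22 mm wide; open, the fingers measure 114 mm over their backs; the gripper's body (76 mm by 85 mm) begins 54 mm behind the grasp point. The pads swing forward as they close: fully open they stand 13 mm farther back than shut.
Start: joints at [67.185, 7.471, 85.268, -0, 87.261, -4.893], TCP at [184.613, 570.897, 200.992] pointing down, gripper open.
Joint ranges: [-169.43, 169.43], [-51.17, 129.36], [1.28, 143.12], [-76.62, 256.62], [0, 156.53], [-152.29, 152.29]. Speed limits (degrees/s): [136.94, 136.94, 159.86, 180, 180, 180].

INTERFACE

Orientations are given as [roll, pitch, yaw] about the fixed x, y, z axes, in that order (R = Rz(yaw) Ry(pitch) Rx(roll)).
In Python, from bench import r gives the robot as it stands.
- The arm moves only by the shell command python3 -m jog 'ROWS' [FORCE]. ROWS is JSON, a list of rows, each a list of 5 numbers: the shift along the tool's x, y, z in m, then the turn about the tool's z in rad, then the opening, from 0 (shut) to 1 (fully open). A call has 1 to 20 rows; each row is the pose to reach, as a shift and turn from the pose measured when the call began, along the tool's axes at that moment; what a row does not reach only later rows make up. A row lasts 1/10 s, in which the tool goes at most 50 mm and 8.59 degrees, less where a joint would pass 70% of its speed; a pose out of reach is approached as far as the arm can. A call with a gripper value outside its range is refused whole. The fingers move at their own pace and stop on an object; FORCE is the grip in N (left out, the last holds). Time passes only in rows, so rows that repeat a pose let the fingers close. It gives the time, the measured TCP pose, the force and the opening at its end, in the units of the state.
- r.sense(): the state, without advancing time (a new reading comes with each control period).
- r.snapshot(name): name is "scene" or "top" or "wrist"; returns a dict with "pixels" (420x560x3 uint8, red, green, blue), "K" (3x3 intrinsics, pixels), "R" (3x3) and "t" (3): a world point X has camera coordinates R X + t. Camera axes: x right, y down, z forward; pixel columns grow to the right and rows downward; lengths in mm; the calibration is good to about 2 mm. A picture is of the moment at which its call begins. There is no depth.
- r.hand_in(): hands the job in, once; it reports no verdict.
The state is a dict: "time": time; "joint_pos": joint angles; "qd": joint speeds; "joint_efforts": joint torques, N m; "tool_pos": TCP position; "tcp_rot": TCP orientation; "ft_force": force on the tool from outside, world axes, zero at the start; "wrist_torque": the same for the moment, N m; "finger_gap": finger opening in mm.
Only numpy, scipy, OpenCV 4.12 (cv2) and the standard library are available. Lean on these libraries where they do the work, as an engineer would, in place of code of your own. Each camera call takes 0.05 s, during which the arm holds its last target.

## Working session

There is one attempt and no reset: what is moved stays moved. The work goes in short steps, Python scripts to look and compute and a shell command to move; the robot and the scene stay as the last step left them, time stands still between calls to the robot, and variables do not carry over. Pictures are saved under pics/ and viewed, and the job is handed in when it is done.

```bash
ls; mkdir -p pics; cat > h.py <<'E'
from bench import r
import numpy as np, cv2
def snap(n,f):
    s=r.snapshot(n); cv2.imwrite('pics/'+f,cv2.cvtColor(s['pixels'],cv2.COLOR_RGB2BGR)); return s
def proj(s,X):
    c=np.array(s['R'])@np.array(X,float)+np.array(s['t']); p=np.array(s['K'])@c; return p[:2]/p[2]
def ray(s,uv):
    R=np.array(s['R']);o=-R.T@np.array(s['t']); d=R.T@np.linalg.inv(np.array(s['K']))@np.array([uv[0],uv[1],1.]); return o,d/np.linalg.norm(d)
def onz(s,uv,z):
    o,d=ray(s,uv); return o+d*(z-o[2])/d[2]
def tri(s1,u1,s2,u2):
    o1,d1=ray(s1,u1);o2,d2=ray(s2,u2)
    A=np.stack([d1,-d2],1);k=np.linalg.lstsq(A,o2-o1,rcond=None)[0]
    a=o1+d1*k[0];b=o2+d2*k[1];return (a+b)/2,np.linalg.norm(a-b)
E
python3 - <<'E'
from h import *
for n in ['scene','top','wrist']:
    s=snap(n,n+'0.png'); print(n,-np.array(s['R']).T@np.array(s['t']))
print(r.sense())
E
```

```text
pics
scene [ -79.02994987 -517.21504867  856.29298157]
top [ 410.13859348 -132.11035033  999.62781191]
wrist [105.11810919 595.83108472 373.85079097]
{'time': 0.15, 'joint_pos': array([ 6.71831982e+01,  7.50677419e+00,  8.53154869e+01,  5.93961364e-04,
        8.72610150e+01, -4.89454023e+00]), 'qd': array([ 0.0814828 , -0.11490436, -0.03809181, -0.00046812,  0.00521857,
       -0.01096373]), 'joint_efforts': array([ 4.93556090e-04, -5.70063722e+01, -5.01160812e+01, -2.93266967e-04,
        9.61386133e-03,  6.53041695e-06]), 'tool_pos': array([184.44344346, 570.4558524 , 200.16351655]), 'tcp_rot': array([-1.79917078e+02, -7.69635796e-03,  1.62077704e+02]), 'ft_force': array([-1.00010756,  0.53243174,  0.87569262]), 'wrist_torque': array([0.00927952, 0.00951322, 0.08231145]), 'finger_gap': 85.52830614929617}
```

View pics/scene0.png

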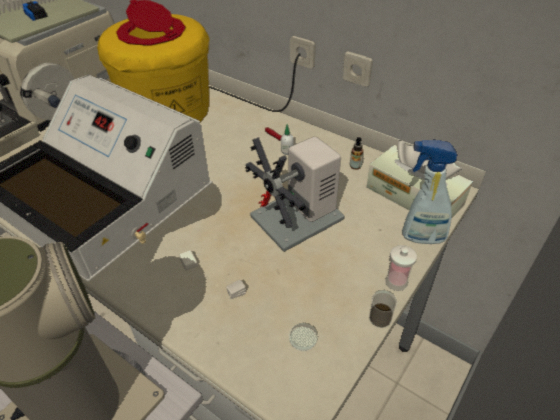

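View pics/top0.png

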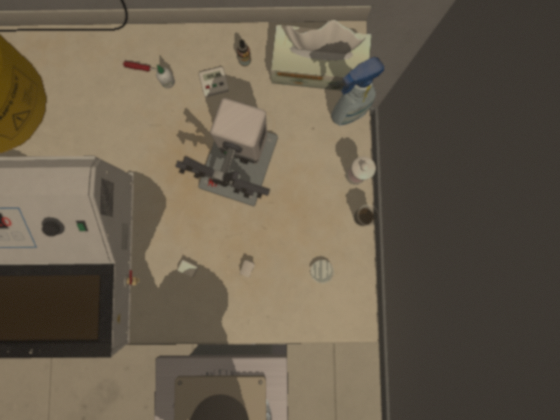

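View pics/wrist0.png

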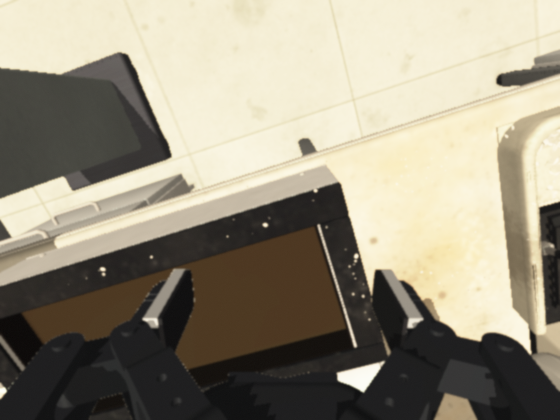

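```bash
python3 - <<'E'
import cv2
a=cv2.imread('pics/scene0.png')[110:260,220:370];cv2.imwrite('pics/c1.png',cv2.resize(a,(600,600),interpolation=2))
a=cv2.imread('pics/top0.png')[90:215,165:290];cv2.imwrite('pics/c2.png',cv2.resize(a,(600,600),interpolation=2))
E
```

```text
(no output)
```

View pics/c1.png

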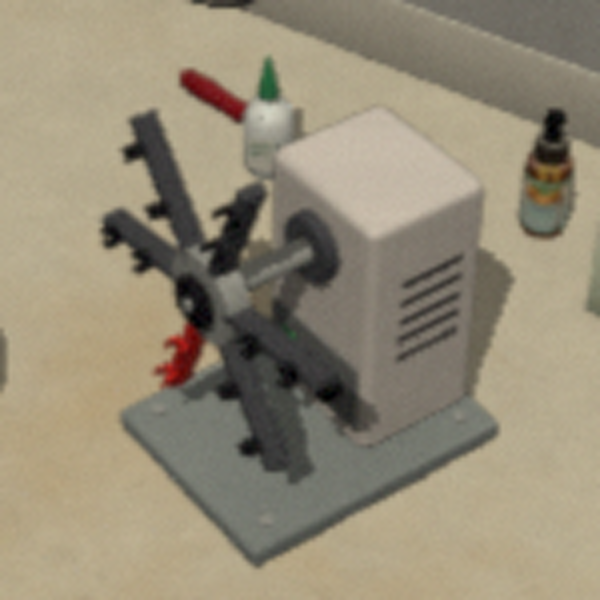

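View pics/c2.png

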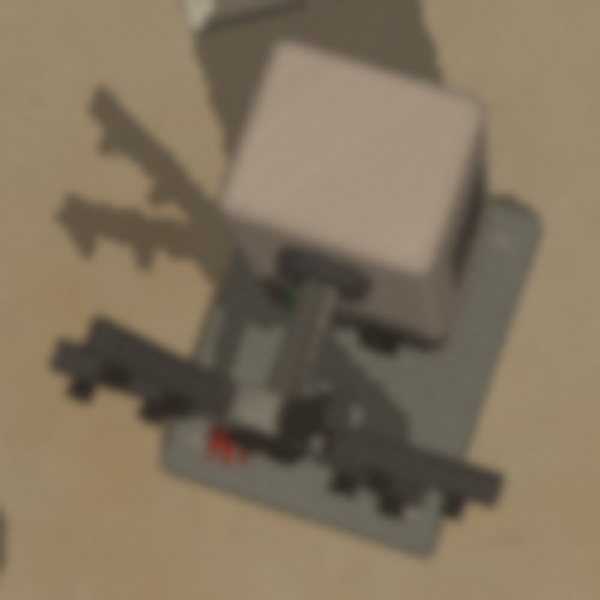

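```bash
cat >> h.py <<'E'
def ring(o,yaw): # mixer origin xy, yaw -> axle pos, axes
    ex=np.array([np.cos(yaw),np.sin(yaw),0]);ey=np.array([-ex[1],ex[0],0])
    return np.array([o[0],o[1],0])-75*ex+[0,0,155],ex,ey
E
python3 - <<'E'
from h import *
t=snap('top','t1.png'); s=snap('scene','s1.png')
f=lambda u,v:(165+u*125/600,90+v*125/600)
g=lambda u,v:(220+u/4,110+v/4)
C=[onz(t,f(*p),195) for p in [(283,38),(488,98),(428,275),(222,207)]]
for c in C: print(c)
print([np.linalg.norm(C[i]-C[i-1]) for i in range(4)])
y1=C[0]-C[3];y2=C[1]-C[2];y3=C[0]-C[1];y4=C[3]-C[2]
for d in (y1,y2):print(np.degrees(np.arctan2(d[1],d[0])))
for d in (y3,y4):print(np.degrees(np.arctan2(d[1],d[0]))-90)
# scene housing top corners
S=[onz(s,g(*p),195) for p in [(378,107),(483,187),(373,238),(275,158)]]
for c in S: print('s',c)
# base plate top z~? corners
for p in [(165,468),(430,555),(540,215)]: print('b',onz(t,f(*p),8))
for p in [(125,415),(258,565),(497,430)]: print('bs',onz(s,g(*p),8))
E
```

```text
[722.31798007 -31.54091886 195.        ]
[ 694.30409269 -120.27068616  195.        ]
[616.48941733 -93.87368993 195.        ]
[647.43541337  -5.44482644 195.        ]
[np.float64(79.29946301943696), np.float64(93.04702838476062), np.float64(82.17009864993402), np.float64(93.68734476828533)]
-19.213117016497492
-18.738427493116546
-17.522022254287222
-19.287676012261343
s [716.92629922 -30.90688145 195.        ]
s [ 686.19025574 -121.33396016  195.        ]
s [612.60836185 -95.38364215 195.        ]
s [640.95187887  -9.67801823 195.        ]
b [563.14806814  53.04296012   8.        ]
b [515.91346226 -85.1538832    8.        ]
b [ 696.14250443 -144.4434774     8.        ]
bs [568.52216561  56.02856631   8.        ]
bs [515.18017169 -86.41828901   8.        ]
bs [ 693.53195566 -143.91751972    8.        ]
```

```bash
cat >> h.py <<'E'
YAW=np.radians(-18.8); O=np.array([627.8,-49.])
def wplane(s,uv,off=0):
    A,ex,ey=ring(O,YAW); o,d=ray(s,uv); P=o+d*((A+off*ex-o)@ex)/(d@ex)
    q=P-A; return P, np.hypot(q@ey,q[2]), np.degrees(np.arctan2(-(q@ey),q[2]))
E
python3 - <<'E'
from h import *
t=r.snapshot('top'); s=r.snapshot('scene')
f=lambda u,v:(165+u*125/600,90+v*125/600)
g=lambda u,v:(220+u/4,110+v/4)
print(ring(O,YAW))
for p in [(147,115),(110,220),(180,375),(285,460),(360,405),(258,190),(205,295)]: print('s',wplane(s,g(*p)))
for p in [(60,357),(100,325),(495,485)]: print('t',wplane(t,f(*p)))
px=s['pixels'][110:260,220:300].astype(int); m=(px[...,0]>130)&(px[...,1]<70); ys,xs=np.nonzero(m);print(len(xs))
print(sorted([(220+x,110+y) for x,y in zip(xs,ys)],key=lambda p:p[1])[-8:])
for u,v in zip(xs,ys):
    P,rr,a=wplane(s,(220+u,110+v)); print(round(rr),round(a),end='; ')
E
```

```text
(array([556.80130549, -24.83007286, 155.        ]), array([ 0.94664926, -0.3222657 ,  0.        ]), array([0.3222657 , 0.94664926, 0.        ]))
s (array([575.2900166 ,  29.48015919, 247.59140634]), np.float64(108.924755094055), np.float64(-31.782973541437638))
s (array([591.19930576,  76.21338905, 142.48382426]), np.float64(107.469336428247), np.float64(-96.68800210869603))
s (array([568.40767357,   9.26340937,  68.72329888]), np.float64(93.49193797093135), np.float64(-157.34264126641094))
s (array([533.81506639, -92.35170661,  84.79503694]), np.float64(100.08134217255366), np.float64(134.54578774830853))
s (array([ 513.16085008, -153.02306839,  178.91545489]), np.float64(137.5132082189294), np.float64(79.98454145622448))
s (array([541.73844513, -69.07693445, 261.42837613]), np.float64(116.23972543747745), np.float64(23.709799098643693))
s (array([558.5898107 , -19.57637333, 154.12361183]), np.float64(5.61855548868795), np.float64(-98.97369816760506))
t (array([589.45304469,  71.08378087, 163.36766077]), np.float64(101.66425702917071), np.float64(-85.27882632107121))
t (array([573.65930333,  24.68997044, 293.14194136]), np.float64(147.71466663958628), np.float64(-20.74041216928564))
t (array([ 523.77853882, -121.83381263,  206.54366578]), np.float64(114.70387147339267), np.float64(63.297183564343335))
20
[(np.int64(261), np.int64(202)), (np.int64(262), np.int64(202)), (np.int64(263), np.int64(202)), (np.int64(261), np.int64(203)), (np.int64(262), np.int64(203)), (np.int64(263), np.int64(203)), (np.int64(261), np.int64(204)), (np.int64(262), np.int64(204))]
52 -146; 68 -146; 63 -147; 71 -147; 66 -149; 61 -151; 69 -150; 64 -152; 72 -151; 88 -150; 105 -149; 100 -151; 109 -150; 103 -151; 98 -153; 112 -151; 106 -152; 101 -154; 115 -152; 110 -153;
```

```bash
python3 -m jog '[[0,0,-0.05,0,0],[0,0,-0.1,0,0],[0,0,-0.14,0,0],[-0.03,-0.02,-0.15,0,0],[-0.07,-0.045,-0.15,0,0],[-0.11,-0.07,-0.15,0,0],[-0.15,-0.1,-0.15,0,0],[-0.19,-0.125,-0.15,0,0],[-0.23,-0.15,-0.15,0,0],[-0.27,-0.175,-0.15,0,0],[-0.31,-0.2,-0.15,0,0],[-0.35,-0.23,-0.15,0,0],[-0.39,-0.255,-0.15,0,0],[-0.43,-0.28,-0.15,0,0],[-0.47,-0.305,-0.15,0,0],[-0.5,-0.33,-0.14,0,0],[-0.54,-0.352,-0.13,0,0],[-0.54,-0.352,-0.12,0,0],[-0.54,-0.352,-0.11,0,0],[-0.54,-0.352,-0.1,0,0]]'; cat >> h.py <<'E'
def st():
    d=r.sense();A,ex,ey=ring(O,YAW);q=d['tool_pos']-A
    print('t',d['time'],'TCP',d['tool_pos'].round(1),'rot',d['tcp_rot'].round(1),'s(right)',round(-q@ey,1),'depth',round(q@ex,1),'z',round(d['tool_pos'][2],1),'F',d['ft_force'].round(1),'gap',round(d['finger_gap'],1))
def crop(s,f,r0,r1,c0,c1,k):
    cv2.imwrite('pics/'+f,cv2.cvtColor(cv2.resize(s['pixels'][r0:r1,c0:c1],None,fx=k,fy=k,interpolation=2),cv2.COLOR_RGB2BGR))
E
python3 - <<'E'
from h import *
st(); s=snap('scene','s2.png');crop(s,'c3.png',60,260,200,400,3)
t=snap('wrist','w2.png')
E
```

```text
time: 2.35
tool_pos: [589.7, 70.3, 300.3]
tcp_rot: [-180.0, -0.0, 162.1]
ft_force: [-0.5, 0.1, 0.7]
finger_gap: -0.0
t 2.35 TCP [589.7  70.3 300.3] rot [-180.    -0.   162.1] s(right) -100.7 depth 0.5 z 300.3 F [-0.5  0.1  0.7] gap -0.0
```

View pics/c3.png

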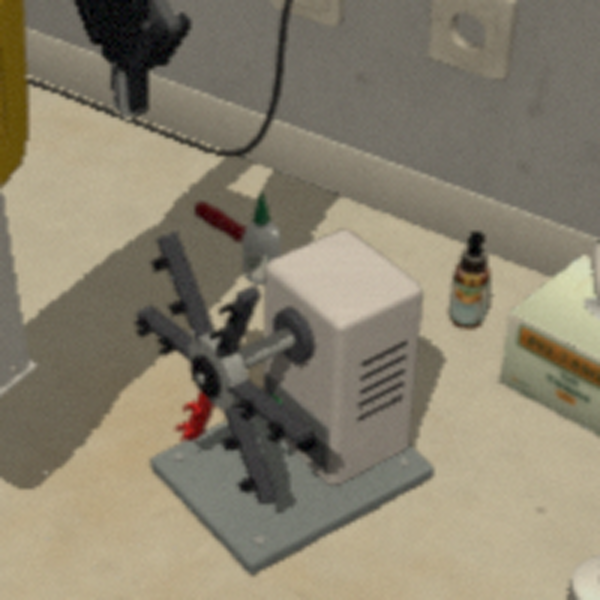

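View pics/w2.png

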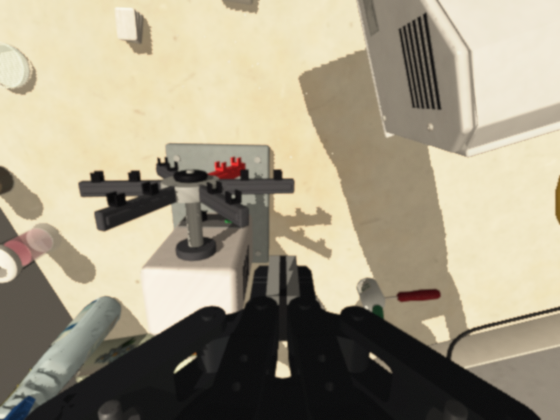

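```bash
python3 -m jog '[[0,0,0.03,0,0],[0,0,0.06,0,0],[0,0,0.085,0,0],[0,0,0.085,0,0],[0,-0.01,0.085,0,0],[0,-0.02,0.085,0,0],[0,-0.03,0.085,0,0],[0,-0.04,0.085,0,0],[0,-0.05,0.085,0,0],[0,-0.06,0.085,0,0],[0,-0.06,0.085,0,0]]'; 
python3 - <<'E'
from h import *
st(); s=snap('scene','s3.png');crop(s,'c4.png',60,260,200,400,3)
t=snap('wrist','w3.png')
E
```

```text
time: 3.55
tool_pos: [570.0, 12.1, 214.5]
tcp_rot: [-179.9, -0.1, 162.1]
ft_force: [0.0, 0.5, 0.6]
finger_gap: -0.2
t 3.55 TCP [570.   12.1 214.5] rot [-1.799e+02 -1.000e-01  1.621e+02] s(right) -39.2 depth 0.6 z 214.5 F [0.  0.5 0.6] gap -0.2
```

View pics/c4.png

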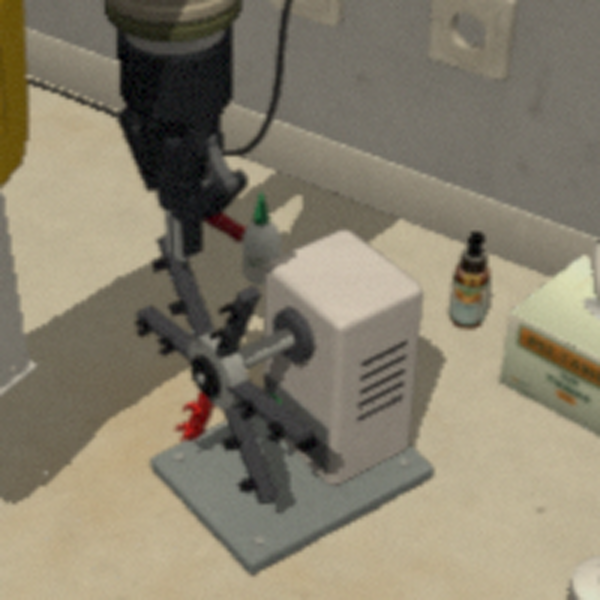

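View pics/w3.png

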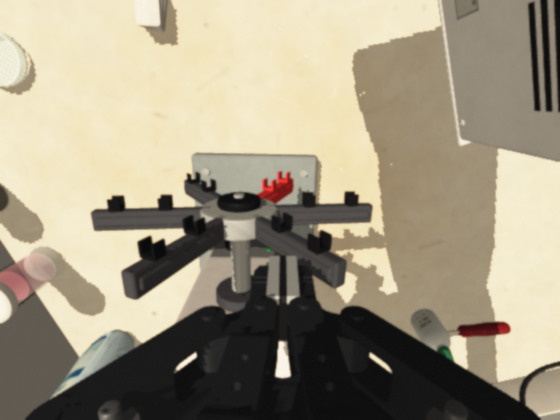

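```bash
python3 - <<'E'
from h import *
s=r.snapshot('scene');w=r.snapshot('wrist');t=r.snapshot('top')
A,ex,ey=ring(O,YAW)
tcp=r.sense()['tool_pos']
for n,c in (('s',s),('w',w),('t',t)):
    print(n,'tcp',proj(c,tcp),'axle',proj(c,A),'hubfront',proj(c,A-15*ex))
    for a in range(-151,200,60):
        q=np.radians(a); print(a,proj(c,A+110*(-np.sin(q)*ey+np.array([0,0,np.cos(q)]))).round(0),end=' ')
    print()
crop(w,'w4.png',150,320,80,400,2.4);crop(s,'c5.png',120,240,220,340,6.6); crop(t,'t4.png',90,215,165,290,4.7)
E
```

```text
s tcp [261.5858407  154.60492896] axle [272.63793052 184.76773143] hubfront [267.11089825 187.36866631]
-151 [261. 203.] -91 [247. 161.] -31 [257. 138.] 29 [286. 163.] 89 [302. 212.] 149 [287. 229.] 
w tcp [284.1410675  242.44381109] axle [231.59478694 208.69214509] hubfront [230.88397516 190.30545607]
-151 [295. 180.] -91 [371. 210.] -31 [315. 273.] 29 [ 94. 271.] 89 [ 90. 207.] 149 [192. 179.] 
t tcp [199.82211031 168.17170287] axle [222.9831133 179.6770845] hubfront [220.70595407 186.26916735]
-151 [207. 180.] -91 [175. 164.] -31 [189. 162.] 29 [243. 180.] 89 [272. 195.] 149 [251. 194.]
```

View pics/w4.png

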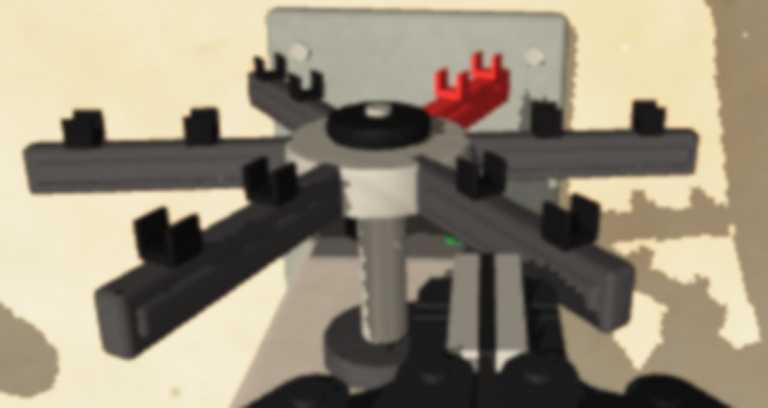

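View pics/c5.png

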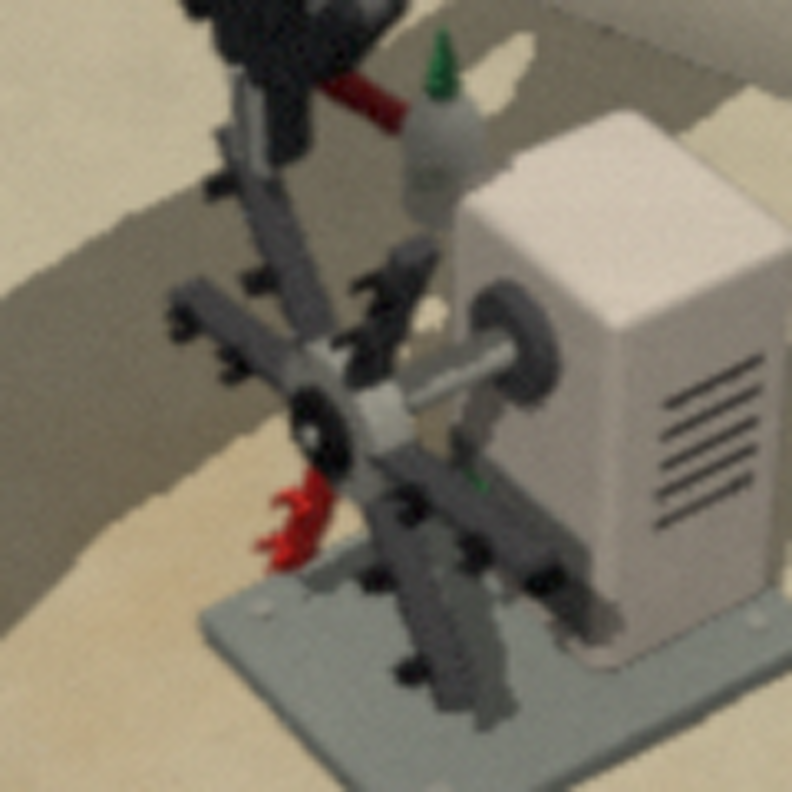

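View pics/t4.png

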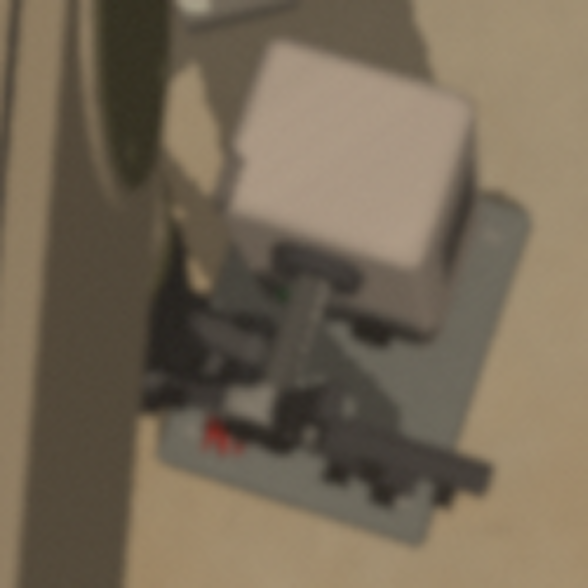

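```bash
cat > fit.py <<'E'
from h import *
from scipy.optimize import least_squares
def tips(p,c):
    A=np.array([p[0],p[1],155.]);yaw=p[2];ex=np.array([np.cos(yaw),np.sin(yaw),0]);ey=np.array([-ex[1],ex[0],0])
    out=[]
    for k in range(6):
        q=p[3]+k*np.pi/3; out.append(proj(c,A+110*(-np.sin(q)*ey+np.array([0,0,np.cos(q)]))))
    return np.array(out)
# order: red(-151),-91,-31,29,89,149
W=lambda u,v:(80+u/2.4,150+v/2.4)
G=lambda u,v:(220+u/4,110+v/4)
T=lambda u,v:(165+u*125/600,90+v*125/600)
obs={'wrist':[W(497,95),W(693,152),W(607,302),W(122,322),W(30,170),W(255,90)],
'scene':[G(178,378),G(112,222),G(147,117),G(257,190),G(340,395),G(283,462)],
'top':[None,T(58,357),T(102,327),T(495,487),None,None]}
if __name__=='__main__':
    S={n:r.snapshot(n) for n in obs}
    def res(p,names):
        o=[]
        for n in names:
            tp=tips(p,S[n])
            for a,b in zip(tp,obs[n]):
                if b is not None:o+=list(a-b)
        return np.array(o)
    for names in (['wrist'],['scene'],['top'],['scene','top'],['scene','top','wrist']):
        f=least_squares(res,[557,-25,-.33,-2.63],args=(names,),loss='soft_l1')
        print(names,f.x[:2].round(1),np.degrees(f.x[2:]).round(1));print(f.fun.round(0) if 0 else res(f.x,names).round(0))
    print(S['wrist']['K'],S['wrist']['R'])
E
python3 fit.py
```

```text
['wrist'] [565.1 -20.7] [ -19.3 -158.5]
[ 2. -5.  3. -0. 14.  1. -2.  5. -2. -0. -1. -2.]
['scene'] [560.5 -26.1] [ -18.1 -156.3]
[ 0.  1. -0. -2. -1. -1.  1.  1. -1. -2.  1.  3.]
['top'] [544.9 -27.7] [ -24.5 -145.9]
[  0.  -0.   9.   9. -20.  -1.]
['scene', 'top'] [559.4 -27.3] [ -18.4 -155.6]
[ -0.   1.   0.  -2.  -0.  -1.   2.   2.  -1.  -0.   0.   3.   0.  -0.
   1.   2. -28. -15.]
['scene', 'top', 'wrist'] [563.4 -24.4] [ -18.2 -156. ]
[  0.  -0.   0.  -3.  -0.  -2.   2.   0.  -1.  -2.   0.   2.  -1.  -2.
  -1.   0. -30. -17.   2.  -6.   0.  -1.   0.   1. -17.   4.  -5.  -0.
  -0.  -2.]
[[314.98038773   0.         282.4907538 ]
 [  0.         314.98038773 206.50670998]
 [  0.           0.           1.        ]] [[ 0.30650255  0.95186781 -0.0019633 ]
 [ 0.90058556 -0.2893205   0.32440606]
 [ 0.30822366 -0.1011994  -0.94591588]]
```

```bash
python3 - <<'E'
from h import *
s=r.snapshot('scene');w=r.snapshot('wrist')
d=r.sense();T=d['tool_pos'];from scipy.spatial.transform import Rotation as Ro
R=Ro.from_euler('xyz',d['tcp_rot'],degrees=True).as_matrix()
for x in (-11,0,11):
  for z in (-20,-10,0): print(x,z,proj(w,T+R@[x,0,z]).round(0),proj(s,T+R@[x,0,z]).round(0))
print(proj(s,[589.7,70.3,300.3]))
crop(cv2.imread and dict(pixels=cv2.cvtColor(cv2.imread('pics/s2.png'),cv2.COLOR_BGR2RGB)),'c6.png',60,120,215,275,9)
crop(dict(pixels=cv2.cvtColor(cv2.imread('pics/w2.png'),cv2.COLOR_BGR2RGB)),'w6.png',220,320,220,340,6)
E
```

```text
-11 -20 [284. 276.] [265. 145.]
-11 -10 [284. 267.] [266. 149.]
-11 0 [284. 259.] [266. 153.]
0 -20 [284. 258.] [261. 147.]
0 -10 [284. 250.] [261. 151.]
0 0 [284. 243.] [262. 155.]
11 -20 [284. 240.] [257. 149.]
11 -10 [284. 233.] [257. 153.]
11 0 [284. 226.] [257. 156.]
[244.83139817 109.07359226]
```

View pics/c6.png

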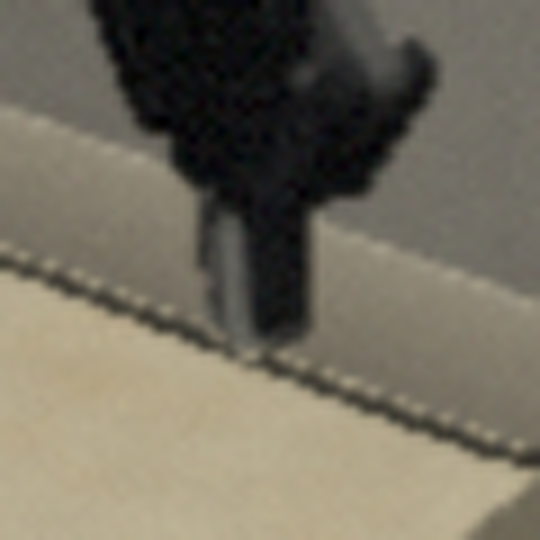

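View pics/w6.png

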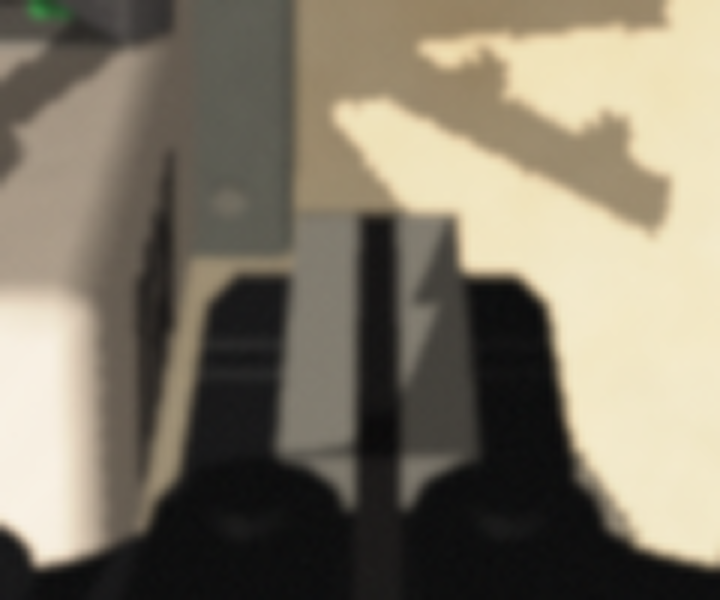

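```bash
python3 - <<'E'
from h import *
from scipy.spatial.transform import Rotation as Ro
s=r.snapshot('scene');w=r.snapshot('wrist')
d=r.sense();T=d['tool_pos'];R=Ro.from_euler('xyz',d['tcp_rot'],degrees=True).as_matrix()
T2=np.array([589.7,70.3,300.3])
w2=dict(w); w2['t']=np.array(w['t'])+np.array(w['R'])@(T-T2)
print(d['finger_gap'])
P,e=tri(s,(242.6,99.1),w2,(269.2,255.5)); print(P,e,R.T@(P-T2))
for u in [(254,265.8),(311,265.8)]:
  for z in (-30,-20,-10,0):
    # assume height z: intersect
    Q=onz(w2,u,T2[2]-z); print(u,z,(R.T@(Q-T2)).round(1))
E
```

```text
-0.04583614295417149
[580.07768     65.76119679 331.21772363] 0.44707897881784325 [  7.84443435  -7.29858794 -30.89159877]
(254, 265.8) -30 [  1.2 -15.3 -30. ]
(254, 265.8) -20 [ -4.5 -16.4 -20. ]
(254, 265.8) -10 [-10.2 -17.4 -10. ]
(254, 265.8) 0 [-16.  -18.4  -0. ]
(311, 265.8) -30 [  1.2  14.1 -30. ]
(311, 265.8) -20 [ -4.5  15.1 -20. ]
(311, 265.8) -10 [-10.2  16.1 -10. ]
(311, 265.8) 0 [-15.9  17.2  -0.1]
```

```bash
python3 -m jog '[[0,0,-0.03,0,0],[0,0.03,-0.03,0,0],[0,0.06,-0.03,0,0],[-0.005,0.06,-0.005,0,0],[-0.005,0.06,0.015,0,0],[-0.005,0.06,0.015,0,0],[-0.005,0.05,0.015,0,0],[-0.005,0.04,0.015,0,0],[-0.005,0.03,0.015,0,0],[-0.005,0.02,0.015,0,0],[-0.005,0.01,0.015,0,0],[-0.005,0,0.015,0,0],[-0.005,-0.01,0.015,0,0],[-0.005,-0.02,0.015,0,0],[-0.005,-0.02,0.015,0,0]]'; 
python3 - <<'E'
from h import *
st(); s=snap('scene','s4.png');crop(s,'c7.png',100,260,210,370,3.7)
w=snap('wrist','w7.png')
E
```

```text
time: 5.65
tool_pos: [568.2, -8.5, 198.9]
tcp_rot: [-179.9, -0.2, 162.1]
ft_force: [-0.7, 0.5, -0.6]
finger_gap: 0.0
t 5.65 TCP [568.2  -8.5 198.9] rot [-179.9   -0.2  162.1] s(right) -19.1 depth 5.6 z 198.9 F [-0.7  0.5 -0.6] gap 0.0
```

View pics/c7.png

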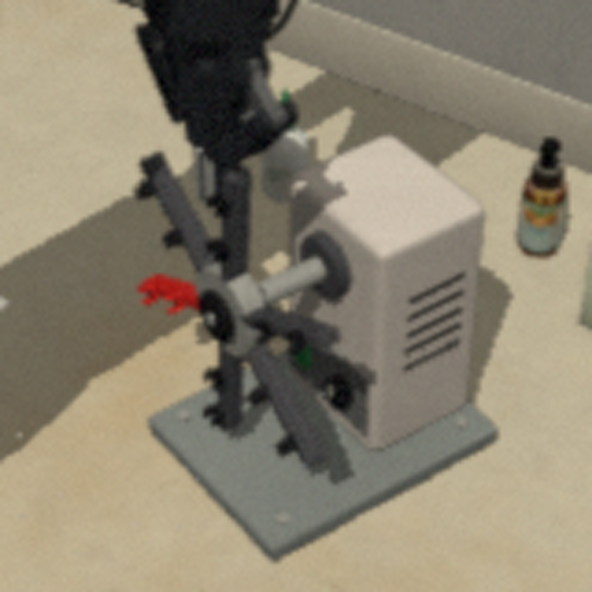

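View pics/w7.png

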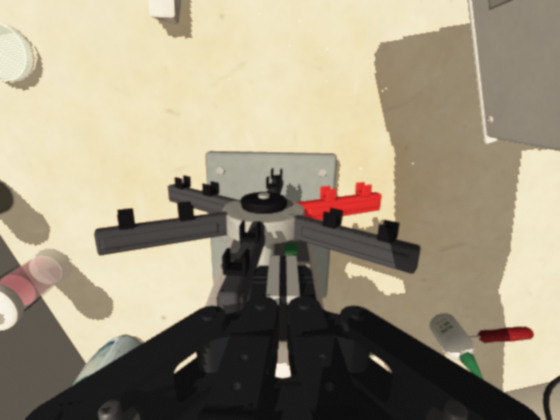

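```bash
python3 -m jog '[[0,-0.01,0,0,0],[0,-0.02,0,0,0],[0,-0.03,0.003,0,0],[0,-0.04,0.006,0,0],[0,-0.046,0.006,0,0],[0,-0.046,0.006,0,0],[0,-0.04,-0.02,0,0],[0,-0.04,-0.06,0,0],[0,0,-0.06,0,0],[0,0.04,-0.06,0,0],[0,0.08,-0.06,0,0],[0,0.085,-0.03,0,0],[0,0.085,0,0,0],[0,0.085,0,0,0]]'; 
python3 - <<'E'
from h import *
st(); s=snap('scene','s5.png');crop(s,'c8.png',100,260,210,370,3.7)
w=snap('wrist','w8.png')
E
```

```text
time: 7.15
tool_pos: [591.7, 74.1, 193.5]
tcp_rot: [-179.8, -0.6, 162.2]
ft_force: [-0.9, 0.1, -1.4]
finger_gap: -0.2
t 7.15 TCP [591.7  74.1 193.5] rot [-179.8   -0.6  162.2] s(right) -104.9 depth 1.2 z 193.5 F [-0.9  0.1 -1.4] gap -0.2
```

View pics/c8.png

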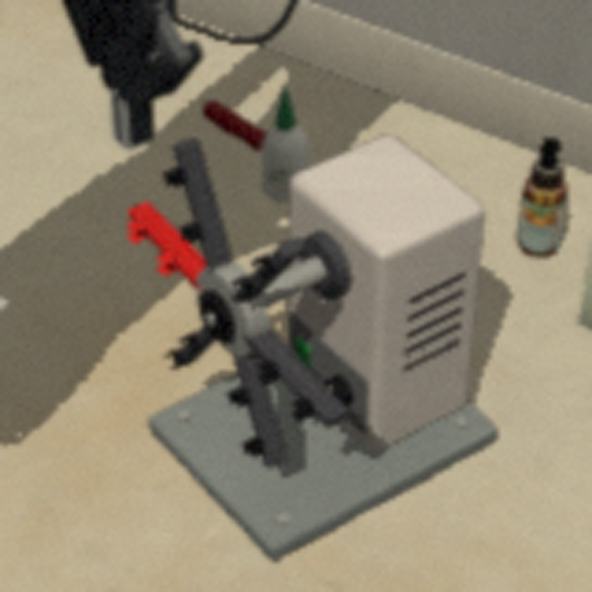

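View pics/w8.png

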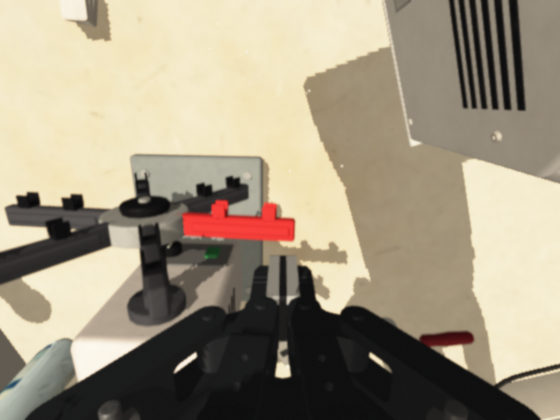

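```bash
python3 -m jog '[[-0.003,-0.02,-0.007,0,0],[-0.003,-0.035,-0.007,0,0],[-0.003,-0.045,-0.007,0,0],[-0.003,-0.055,-0.007,0,0],[-0.003,-0.065,-0.007,0,0],[-0.003,-0.075,-0.007,0,0],[-0.003,-0.085,-0.007,0,0],[-0.003,-0.095,-0.005,0,0],[-0.003,-0.105,-0.003,0,0],[-0.003,-0.115,0,0,0],[-0.003,-0.125,0,0,0],[-0.003,-0.133,0,0,0],[-0.003,-0.133,0,0,0],[0,-0.125,-0.03,0,0],[0,-0.125,-0.065,0,0],[0,-0.08,-0.065,0,0],[0,-0.04,-0.065,0,0],[0,0,-0.065,0,0],[0,0,-0.03,0,0],[0,0,-0.007,0,0]]'; 
python3 - <<'E'
from h import *
st(); s=snap('scene','s6.png');crop(s,'c9.png',100,260,210,370,3.7)
w=snap('wrist','w9.png')
E
```

```text
time: 9.25
tool_pos: [594.4, 75.2, 204.5]
tcp_rot: [-179.9, -0.3, 162.3]
ft_force: [-0.6, 0.4, 0.5]
finger_gap: 0.0
t 9.25 TCP [594.4  75.2 204.5] rot [-179.9   -0.3  162.3] s(right) -106.8 depth 3.3 z 204.5 F [-0.6  0.4  0.5] gap 0.0
```

View pics/c9.png

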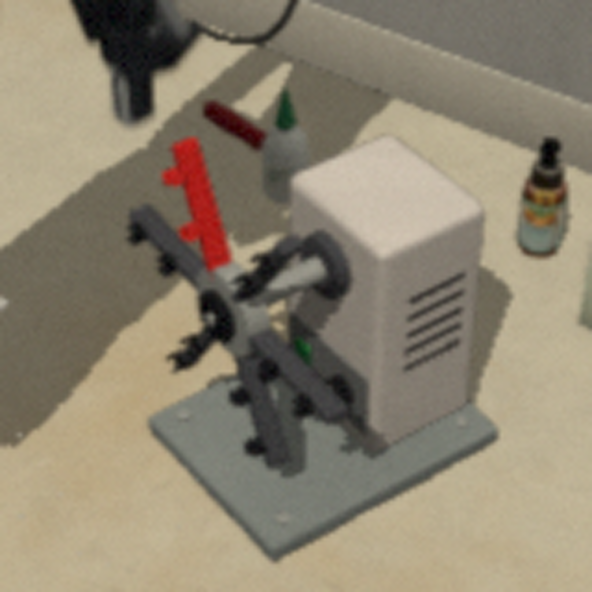

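View pics/w9.png

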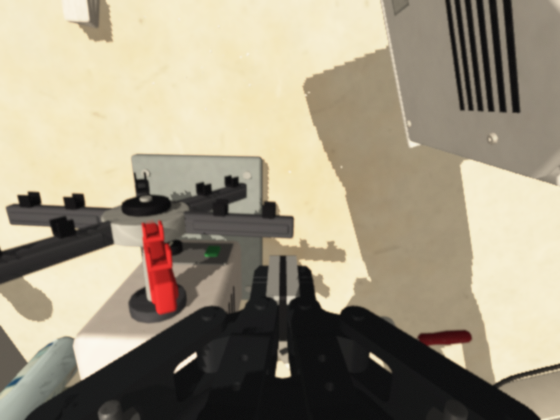

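```bash
cat >> fit.py <<'E'
def ang(c,uv,ax=(560.5,-26.1),yaw=-18.1):
    y=np.radians(yaw);ex=np.array([np.cos(y),np.sin(y),0]);ey=np.array([-ex[1],ex[0],0]);A=np.array([*ax,155.])
    o,d=ray(c,uv);q=o+d*((A-o)@ex)/(d@ex)-A;return round(np.hypot(q@ey,q[2])),round(np.degrees(np.arctan2(-(q@ey),q[2])),1)
E
python3 - <<'E'
from fit import *
s=r.snapshot('scene');w=r.snapshot('wrist')
V=lambda u,v:(210+u/3.7,100+v/3.7)
print('c7');[print(ang(s,V(*p))) for p in [(152,160),(150,285),(230,430),(318,468)]]
print('c9');[print(ang(s,V(*p))) for p in [(187,146),(140,213),(285,465)]]
print('c9 w');[print(ang(w,p)) for p in [(168,304),(293,226)]]
d=r.sense();A=np.array([560.5,-26.1]);ey=np.array([np.sin(np.radians(18.1)),np.cos(np.radians(18.1))]);print(-(d['tool_pos'][:2]-A)@ey)
E
```

```text
c7
(107, np.float64(-55.0))
(112, np.float64(-115.2))
(112, np.float64(-173.9))
(107, np.float64(129.8))
c9
(106, np.float64(-26.4))
(107, np.float64(-85.4))
(106, np.float64(152.6))
c9 w
(123, np.float64(-26.9))
(113, np.float64(-79.1))
-105.17845586807796
```

```bash
python3 -m jog '[[-0.002,-0.02,0.003,0,0],[-0.002,-0.035,0.004,0,0],[-0.002,-0.045,0.004,0,0],[-0.002,-0.053,0.004,0,0],[-0.002,-0.061,0.004,0,0],[-0.002,-0.068,0.004,0,0],[-0.002,-0.073,0.004,0,0],[-0.002,-0.075,0.004,0,0],[-0.002,-0.075,0.004,0,0]]'; 
python3 - <<'E'
from h import *
st(); s=snap('scene','s7.png');crop(s,'c10.png',100,260,210,370,3.7)
w=snap('wrist','w10.png')
E
```

```text
time: 10.35
tool_pos: [572.7, 1.3, 202.0]
tcp_rot: [-179.9, -0.3, 162.1]
ft_force: [0.4, 0.9, -0.0]
finger_gap: 0.1
t 10.35 TCP [572.7   1.3 202. ] rot [-179.9   -0.3  162.1] s(right) -29.9 depth 6.7 z 202.0 F [ 0.4  0.9 -0. ] gap 0.1
```

View pics/c10.png

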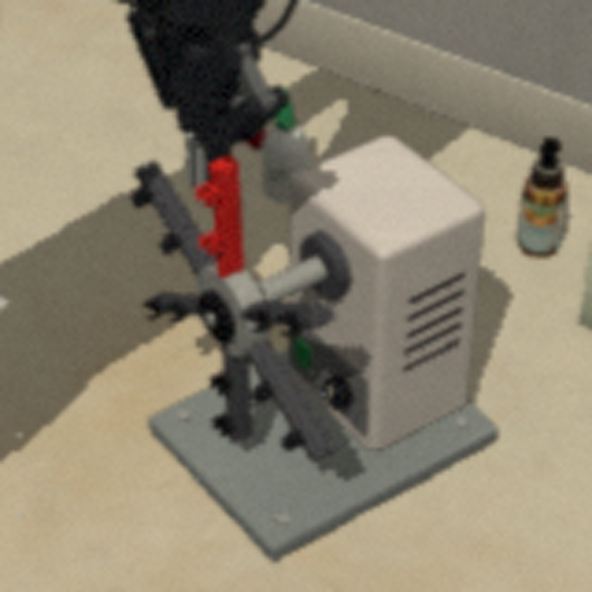

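View pics/w10.png

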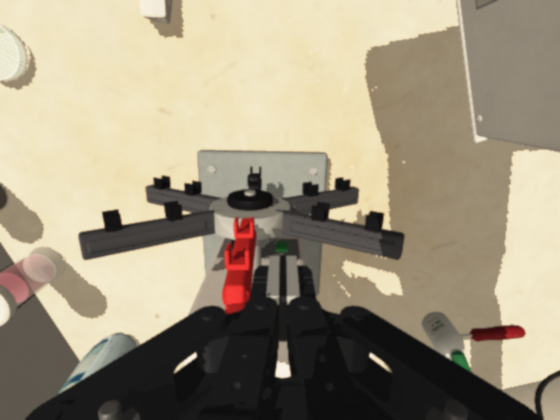

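```bash
python3 - <<'E'
from fit import *
s=r.snapshot('scene');w=r.snapshot('wrist')
crop(w,'w11.png',150,320,60,420,2.2)
V=lambda u,v:(210+u/3.7,100+v/3.7)
ob={0:V(224,162),5:V(145,172),3:V(235,432),2:V(320,465)}
[print(k,ang(s,p)) for k,p in ob.items()]
# order k: red+60k
def res(p):
    tp=tips(p,s); return np.concatenate([tp[k]-ob[k] for k in ob])
for x0 in ([560,-26,-.316,0],):
    f=least_squares(lambda p:np.r_[res(p),(np.degrees(p[2])+18.5)/1.],x0);print(f.x[:2],np.degrees(f.x[2:]),res(f.x).round(1))
ow={5:(403,244),1:(80,244),4:(358,193),2:(146,192)}
f=least_squares(lambda p:np.r_[np.concatenate([tips(p,w)[k]-ow[k] for k in ow]),(np.degrees(p[2])+18.5)],[560,-26,-.316,0]);print('w',f.x[:2],np.degrees(f.x[2:]),f.fun.round(1))
E
```

```text
0 (106, np.float64(-4.9))
5 (108, np.float64(-64.3))
3 (109, np.float64(-176.7))
2 (106, np.float64(127.4))
[558.26906761 -22.64511643] [-18.96746577  -0.43272525] [ 0.3  0.3 -1.1 -2.6 -0.   1.9  0.8 -0. ]
w [562.88346726 -21.2233422 ] [-18.87602552  -2.41151133] [ 2.8  0.5 -3.2  1.  -0.8 -0.3  1.6 -0.5 -0.4]
```

View pics/w11.png

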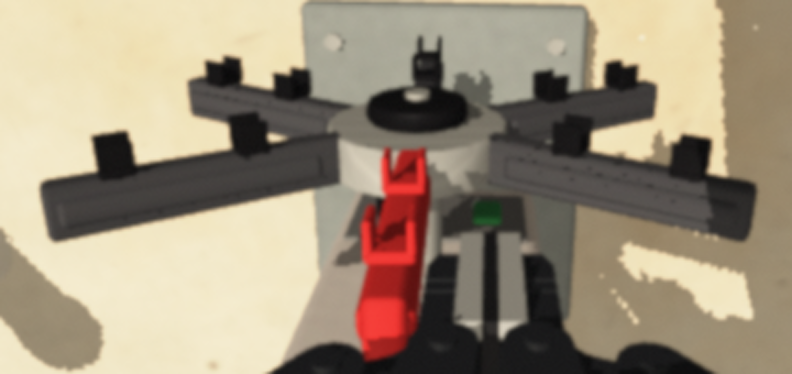

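```bash
python3 -m jog '[[0,0.01,0,0,0],[0,0.015,-0.03,0,0],[0,0.01,-0.07,0,0],[0,-0.01,-0.09,0,0],[0.03,-0.03,-0.09,0,0],[0.05,-0.03,-0.09,0,0],[0.05,-0.03,-0.09,0,0]]'; 
python3 - <<'E'
from h import *
st(); s=snap('scene','s8.png');crop(s,'c12.png',110,250,220,360,4.2)
w=snap('wrist','w12.png')
E
```

```text
time: 11.25
tool_pos: [515.6, -10.6, 293.1]
tcp_rot: [-179.9, -0.3, 162.1]
ft_force: [0.2, 0.2, -0.2]
finger_gap: -0.1
t 11.25 TCP [515.6 -10.6 293.1] rot [-179.9   -0.3  162.1] s(right) -0.2 depth -43.6 z 293.1 F [ 0.2  0.2 -0.2] gap -0.1
```

View pics/c12.png

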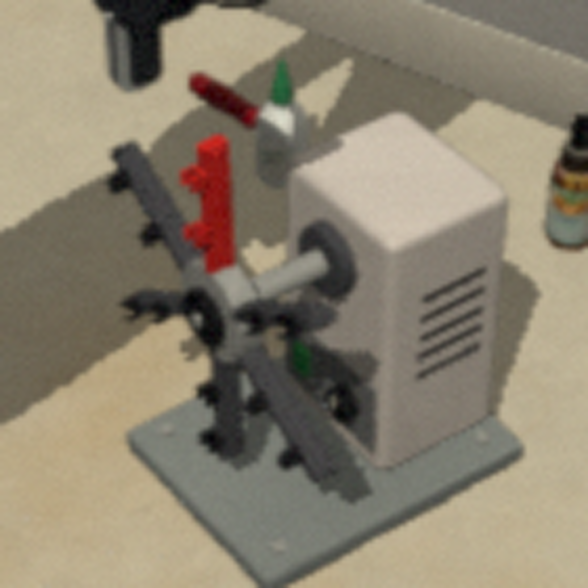

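View pics/w12.png

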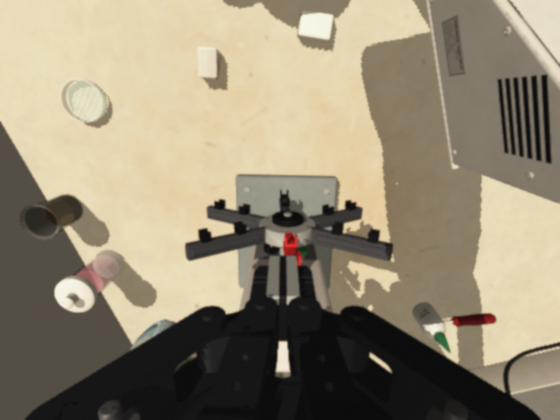

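```bash
python3 - <<'E'
from h import *
w=r.snapshot('wrist')
crop(w,'w13.png',165,305,170,410,3.3)
E
```

```text
(no output)
```

View pics/w13.png

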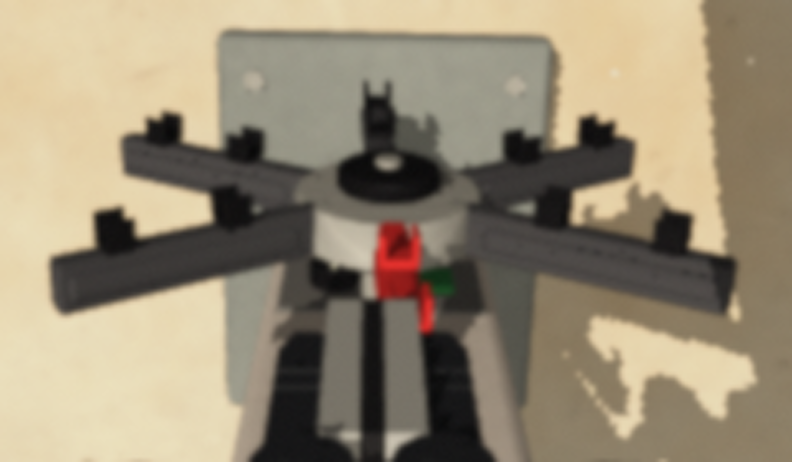

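```bash
python3 - <<'E'
from fit import *
w=r.snapshot('wrist');s=r.snapshot('scene')
W=lambda u,v:(170+u/3.3,165+v/3.3)
ow={5:W(727,285),1:W(58,285),4:W(632,160),2:W(124,157)}
G=lambda u,v:(220+u/4.2,110+v/4.2)
os_={0:G(213,143),5:G(127,150),3:G(229,455),2:G(325,490)}
A0=[560,-24,-.325,0]
fw=lambda p:np.concatenate([tips(p,w)[k]-ow[k] for k in ow])
fs=lambda p:np.concatenate([tips(p,s)[k]-os_[k] for k in os_])
for n,f in(('w',fw),('s',fs),('both',lambda p:np.r_[fw(p),2*fs(p)])):
    x=least_squares(f,A0); print(n,x.x[:2].round(1),np.degrees(x.x[2:]).round(2),x.fun.round(1))
    x=least_squares(lambda p:np.r_[f(p),5*(np.degrees(p[2])+18.8)],A0); print(n,x.x[:2].round(1),np.degrees(x.x[2:]).round(2))
for k,p in ow.items(): print(k,ang(w,p,(561,-24),-18.8))
# red arm clip in front (z inner clip) / axis points in front plane 18mm: bottom clip & red clip, hub cap
for p in [(377,115),(398,243),(388,160)]:
    A,ex,ey=ring(O,YAW);A=np.array([561,-24,155.])-14*ex
    print(ang(w,W(*p),A[:2],-18.8))
# left/right tip vertical heights
E
```

```text
w [565.1 -22. ] [-19.06  -2.47] [ 3.9  1.5 -3.3  1.4 -0.3 -1.3 -0.4 -1.3]
w [565.  -22.1] [-18.84  -2.27]
s [557.9 -25.1] [-20.62  -1.44] [ 0.4  0.1 -0.5 -1.4  0.1  1.3 -0.1 -0.2]
s [557.7 -25.2] [-18.85  -0.74]
both [562.7 -22.6] [-19.32  -1.78] [ 2.5  0.5 -5.4 -1.7 -0.5 -2.2 -0.8 -3.6  1.3 -3.2 -1.9 -4.7  1.3 -0.2
  2.3 -4.9]
both [562.7 -22.7] [-18.93  -1.52]
5 (110, np.float64(-59.9))
1 (106, np.float64(54.2))
4 (103, np.float64(-115.6))
2 (99, np.float64(113.0))
(49, np.float64(179.4))
(62, np.float64(-4.4))
(3, np.float64(-118.6))
```

```bash
python3 -m jog '[[-0.02,0.03,0,0,0],[-0.05,0.06,0,0,0],[-0.05,0.06,0.04,0,0],[-0.05,0.06,0.08,0,0],[-0.05,0.055,0.09,0,0],[-0.05,0.045,0.09,0,0],[-0.05,0.037,0.09,0,0],[-0.05,0.031,0.09,0,0],[-0.05,0.028,0.09,0,0],[-0.05,0.026,0.09,0,0],[-0.05,0.026,0.09,0,0],[-0.05,0.026,0.09,0,0]]'; python3 -c "
from h import *;st()"
python3 -m jog '[[0,0.008,0,0,0],[0,0.016,0,0,0],[0,0.018,-0.03,0,0],[0,0.018,-0.07,0,0],[0,0.018,-0.09,0,0],[0.03,0.0,-0.1,0,0],[0.05,-0.026,-0.1,0,0],[0.05,-0.026,-0.1,0,0]]'
python3 - <<'E'
from h import *
st(); s=snap('scene','s9.png');crop(s,'c14.png',110,250,220,360,4.2)
w=snap('wrist','w14.png');crop(w,'w15.png',165,305,170,410,3.3);snap('top','t9.png')
E
```

```text
time: 12.7
tool_pos: [572.1, -1.7, 201.9]
tcp_rot: [-179.9, -0.3, 162.2]
ft_force: [-0.4, 0.5, 0.1]
finger_gap: -0.1
t 12.7 TCP [572.1  -1.7 201.9] rot [-179.9   -0.3  162.2] s(right) -26.8 depth 7.0 z 201.9 F [-0.4  0.5  0.1] gap -0.1
time: 13.5
tool_pos: [515.7, -11.6, 303.1]
tcp_rot: [-179.8, -0.3, 162.1]
ft_force: [-0.2, -0.8, 0.1]
finger_gap: -0.1
t 13.5 TCP [515.7 -11.6 303.1] rot [-179.8   -0.3  162.1] s(right) 0.7 depth -43.2 z 303.1 F [-0.2 -0.8  0.1] gap -0.1
```

View pics/c14.png

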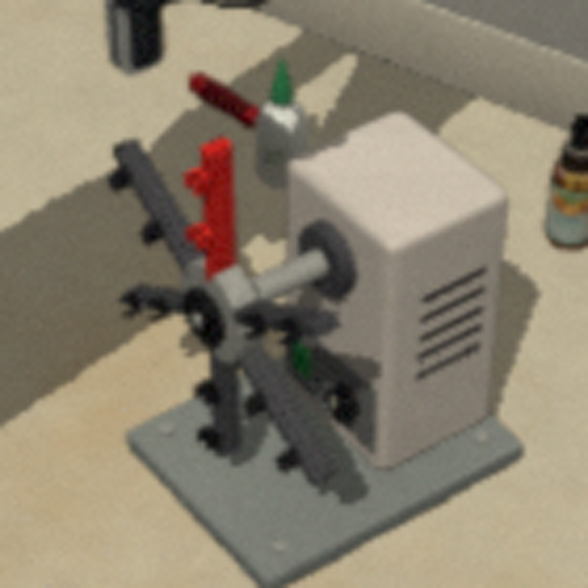

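View pics/w15.png

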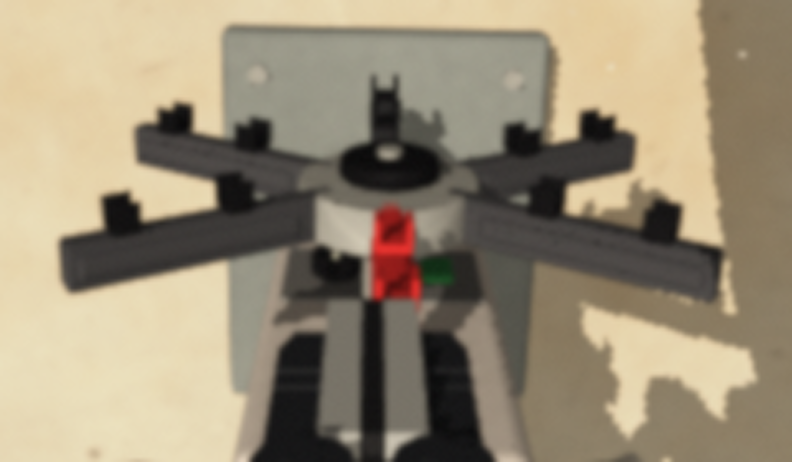

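```bash
python3 - <<'E'
from fit import *
w=r.snapshot('wrist');s=r.snapshot('scene')
W=lambda u,v:(170+u/3.3,165+v/3.3)
ow={5:W(715,273),1:W(66,265),4:W(632,153),2:W(138,145)}
G=lambda u,v:(220+u/4.2,110+v/4.2)
os_={0:G(217,143),5:G(126,147),3:G(227,456),2:G(325,490)}
A0=[560,-24,-.325,0]
fw=lambda p:np.concatenate([tips(p,w)[k]-ow[k] for k in ow])
fs=lambda p:np.concatenate([tips(p,s)[k]-os_[k] for k in os_])
for n,f in(('w',fw),('s',fs),('both',lambda p:np.r_[fw(p),2*fs(p)])):
    x=least_squares(lambda p:np.r_[f(p),5*(np.degrees(p[2])+18.8)],A0); print(n,x.x[:2].round(1),np.degrees(x.x[2:]).round(2),x.fun.round(1))
for p in [(385,105),(393,225),(390,153)]:
    A,ex,ey=ring(O,YAW);A=np.array([561,-24,155.])-14*ex
    print(ang(w,W(*p),A[:2],-18.8))
# red arm mask axis in scene, project vertical for compare
px=s['pixels'].astype(int);m=((px[...,0]>100)&(px[...,1]<70)&(px[...,2]<70)).astype(np.uint8);m[:138]=0;m[180:]=0;m[:,:255]=0;m[:,282:]=0
for y in range(143,176,3): 
    xs=np.nonzero(m[y])[0]; print(y,xs.min() if len(xs) else 0,xs.max() if len(xs) else 0)
for yaw in (561,):
    for z in (265,220,185): print(z,proj(s,[560,-24,z]))
    A=np.array([560,-24,155.]);ey=np.array([.322,.947,0])
    for a in (-4,4):
        q=np.radians(a);print(a,[proj(s,A+rr*(-np.sin(q)*ey+np.array([0,0,np.cos(q)]))).round(1) for rr in (110,65,30)])
E
```

```text
w [565.5 -21.3] [-18.81  -0.43] [ 3.6  1.4 -3.4  1.2  0.3 -1.2 -0.5 -1.  -0.1]
s [558.1 -25.2] [-18.84  -0.04] [ 0.2  0.7 -1.1 -0.8  0.1  0.4  0.7 -0.4 -0.2]
both [563.1 -22.1] [-18.9   -0.23] [ 2.  -0.3 -5.4 -1.1 -0.6 -2.6 -1.6 -2.7  0.8 -2.2 -1.5 -4.6  0.8 -2.4
  1.8 -4.7 -0.5]
(51, np.float64(-176.5))
(61, np.float64(-4.0))
(5, np.float64(-61.3))
143 271 273
146 268 275
149 268 275
152 264 275
155 266 275
158 268 275
161 268 275
164 264 275
167 266 275
170 269 275
173 269 274
265 [272.03221776 144.07389561]
220 [272.52656949 161.07324824]
185 [272.89056417 173.589992  ]
-4 [array([270. , 142.4]), array([271.3, 160.1]), array([272.4, 173.1])]
4 [array([274.1, 146. ]), array([273.7, 162.2]), array([273.4, 174.1])]
```

```bash
python3 - <<'E'
from h import *
a=cv2.imread('pics/s1.png').astype(int);b=cv2.imread('pics/s9.png').astype(int)
d=(abs(a-b).max(2)>60)
for n,(x0,x1,y0,y1) in dict(wax=(175,205,245,275),moulds=(222,252,275,303),petri=(285,322,320,355),beaker=(365,400,285,330),jar=(382,420,243,295),plate=(250,345,225,250)).items(): print(n,d[y0:y1,x0:x1].sum())
print(r.sense()['time'],r.hand_in())
E
```

```text
wax 123
moulds 0
petri 0
beaker 0
jar 0
plate 14
the job is handed in; nothing more can be done
13.75 None
```

```bash
python3 - <<'E'
import cv2,numpy as np
a=cv2.imread('pics/s1.png')[230:290,160:260];b=cv2.imread('pics/s9.png')[230:290,160:260]
cv2.imwrite('pics/cmp.png',cv2.resize(np.vstack([a,b]),None,fx=4,fy=4))
E
```

```text
(no output)
```

View pics/cmp.png

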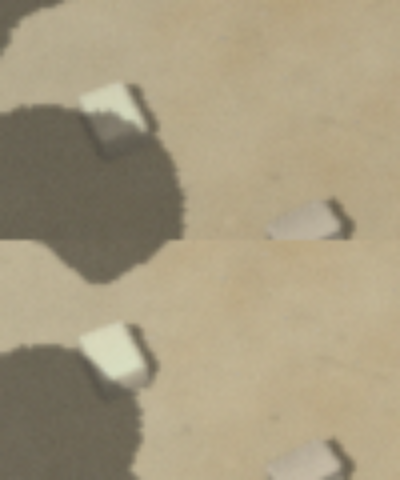

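The red arm points straight up as far as my checks can tell, and the job is handed in at 13.75 s with the robot clear of everything. I did it with the shut fingers pointing down. I pushed two dark arms about 60° each, then the red arm to just short of vertical, then a final nudge of about 2°.

- **Red arm angle:** the last fits gave about −0.4° from the wrist camera and 0.0° from the scene camera. The red arm's edge in the scene view gave about +1°. A rough wrist-view check on the arm clips came out up to 4° off: red clip −4.0°, opposite clip +3.5°. That is still inside the 5.7° limit, and I trust it less because it depends on the exact axle position.
- **Mixer and bystanders:** comparing before and after scene pictures, four bystanders and the base plate show no visible shift. The wax block's pixels changed, but a closer look after handing in shows that was only the robot's shadow moving; the block is in the same place.
- **Missed first pass:** the first push slid past the arm without touching it. The visible fingertips end about 30 mm above the stated TCP, so I pushed lower after that.
- **Measurement disagreement:** the cameras placed the axle about 5–8 mm apart.
- **Forces:** wrist force readings, taken after each move, stayed below about 2 N.

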